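# Snug the pipe clamp by three clicks

### The arm

A 6-joint arm with a two-finger parallel gripper is mounted at the origin on the work surface. World frame = base frame: x ahead of the robot, y to its left, z up, the work surface at z = 0. Lengths are in m, angles in rad, forces in N, time in s.
With the tool pointing down it reaches from about 0.3 to 0.825 m from the base axis. Payload 5.4 kg.
Tool frame: the origin (TCP) lies on the front face of the gripper's body, between the roots of the fingers; the fingertips stand 88 mm ahead of it and the grasp point (between the pads) lies 69 mm ahead of it (tcp_to_tips is the distance from the TCP to the fingertips, in m); z points along the fingers, x is the direction in which the jaws open and shut, and the axes are right-handed (so a half turn about z gives the same grasp; the last joint's range is limited). The gripper opens to 92 mm and grips with 3 to 60 N. Pads are 20 mm wide; open, the fingers measure 128 mm over their backs; the gripper's body (75 mm by 189 mm) begins 69 mm behind the grasp point.
Start: joints at [0.904, 0.158, 1.597, -0, 1.386, -0.21], TCP at [0.254, 0.516, 0.303] pointing down, gripper open.
Joint ranges: [-2.91, 2.91], [-0.94, 2.29], [0.18, 2.7], [-1.29, 4.43], [0.17, 2.64], [-3, 3]. Speed limits (rad/s): [2.57, 2.57, 3.14, 3.14, 3.14, 3.14].

### API

Orientations are given as a unit quaternion [w, x, y, z].
In Python, from plant import * gives the robot as it stands.
- The arm moves only by the tool arm_command, never from a script. Its argument "targets" is a list of rows, each a list of 7 numbers: the shift along the tool's x, y, z in units of 600 mm (1.0 is 600 mm), then the turn, a rotation vector about the tool's x, y, z in units of 0.5 rad (1.0 is 0.5 rad), then the opening, from 0 (shut) to 1 (fully open). A call has 1 to 20 rows; each row shifts and turns the commanded pose from where the row before left it, along the tool's axes as they then stand; what a row does not reach is not made up. A row lasts 1/10 s, in which the tool goes at most 50 mm and 8.59 degrees, less where a joint would pass 70% of its speed; a pose out of reach is approached as far as the arm can. A call with a number of a shift or a turn outside -1 to 1 is refused whole. A call with a gripper value outside its range is refused whole. The fingers move at their own pace and stop on an object; the grip force is fixed at half the most. Time passes only in rows, so rows that do not move let the fingers close. It gives the time, the measured TCP pose, the force and the opening at its end, in the units of the state.
- get_state(): the state, without advancing time (a new reading comes with each control period).
- camera(name): name is "side" or "top"; returns the picture (400x640x3 uint8, blue, green, red); there is no depth.
- calibration(name): a dict with "fx", "fy", "cx", "cy" (pixels), "R" (3x3) and "t" (3): a world point X has camera coordinates R X + t. Camera axes: x right, y down, z forward; pixel columns grow to the right and rows downward; lengths in m; the calibration is good to about 2 mm. A picture is of the moment at which its call begins. calibration takes no time and is no camera call.
- close_job(): hands the job in, once; it reports no verdict.
The state is a dict: "time_s": time; "qpos": joint angles; "joint_velocities": joint speeds; "effort": joint torques, N m; "ee_pos": TCP position; "eef_rot": TCP orientation; "force": force on the tool from outside, world axes, zero at the start; "torque": the same for the moment, N m; "width": opening from 0.0 (shut) to 1.0 (fully open).
Only numpy, scipy, OpenCV 4.12 (cv2) and the standard library are available. Lean on these libraries where they do the work, as an engineer would, in place of code of your own. Each camera call takes 0.05 s, during which the arm holds its last target.

### The job

Two identical clamps with click-stop handles on top are bolted to the shelf. On the one that holds the grey pipe offcut, turn the handle three clicks clockwise (seen from above, 24 degrees a click) so the jaw just meets the pipe, never on into a fourth click, which would crush it, and let go. Leave the empty clamp's handle as it is.

Things in the scene. Friction and masses are not known exactly. Their poses are not given: they have to be found in the camera images.
- pipe_handle (a joint): Handle angle of the clamp holding a grey PVC pipe (42 mm diameter, 200 mm long); grey yoke clamp, foot 110 x 120 mm, bolted down, rad: 0 at the start, positive clockwise from above, vertical axis. 15 even click positions a turn (0.419 rad = 24 deg each). Resists with up to 0.08 N m between clicks, plus light drag; let go within 10 deg of a click it settles there. It does not rise or sink.
- pipe_grip (a point): On the pipe clamp's handle: centre of its dark steel grip bar (84 mm long, 16 wide, 30 tall), on the turning axis, 183 mm above the shelf. x along the bar, y across its width, z up; turns with the handle. Below the bar: a 16 mm diameter stem, then 24 mm under the bar a 52 mm click disc, then the clamp's crosshead (46 x 108 mm, top at 136 mm).
- spare_handle (a joint): Handle angle of the empty clamp (same yoke clamp, no pipe in it), rad: 0 at the start, positive clockwise from above, vertical axis. 15 even click positions a turn (0.419 rad = 24 deg each). Resists with up to 0.08 N m between clicks, plus light drag; let go within 10 deg of a click it settles there. It does not rise or sink.
- spare_grip (a point): On the empty clamp's handle: centre of its dark steel grip bar (84 mm long, 16 wide, 30 tall), on the turning axis, 183 mm above the shelf. x along the bar, y across its width, z up; turns with the handle. Below the bar: a 16 mm diameter stem, then 24 mm under the bar a 52 mm click disc, then the clamp's crosshead (46 x 108 mm, top at 136 mm).

How it is judged:
At the end, for the whole second after the job is handed in: The pipe clamp's handle rests, released, at the third click clockwise from its start (72 degrees, within 10 degrees); the empty clamp's handle is still at its own start click (within 11 degrees) (value of joint pipe_handle between 1.08 and 1.43 rad and velocity of joint pipe_handle between -0.1 and 0.1 rad/s and value of joint spare_handle between -0.2 and 0.2 rad); the robot touches nothing.
It fails at once if the pipe clamp's handle goes over into the fourth click (more than 86 degrees from its start) (value of joint pipe_handle above 1.5 rad).
It fails at once if the empty clamp's handle is turned by a click (value of joint spare_handle above 0.3 rad or value of joint spare_handle below -0.3 rad).
It also fails if it takes over 32 s, if anything falls off the work surface, if the arm or the gripper's body presses on something with over 40 N, if the wrist force passes 120 N, or if a joint passes its speed limit or range.

## Working session

There is one attempt and no reset: what is moved stays moved. The work goes in short steps, Python scripts to look and compute and a tool call to move; the robot and the scene stay as the last step left them, time stands still between calls to the robot, and variables do not carry over. Pictures are saved under pics/ and viewed, and the job is handed in when it is done.

Besides the shell and the picture viewer there is one more tool, called in YAML: its name, and indented under it one key for each argument. arm_command: Moves the arm, as the interface text tells. Its arguments: {"type":"object","properties":{"targets":{"type":"array","items":{"type":"array","items":{"type":"number"}}}},"required":["targets"]}

```bash
mkdir -p pics; python3 - <<'E'
from plant import *
import cv2,numpy as np
for n in("top","side"):
    cv2.imwrite(f"pics/{n}0.png",camera(n)); c=calibration(n); print(n,c["fx"],c["cx"],c["cy"],np.round(c["R"],3).tolist(),np.round(c["t"],3))
s=get_state();print(s)
E
```

```text
top 383.59494678314456 324.2585433247412 197.6465178898496 [[-0.006, -1.0, -0.03], [-0.99, 0.01, -0.137], [0.138, 0.029, -0.99]] [0.016 0.571 0.85 ]
side 423.58757338621893 323.3862121267311 196.33859480394634 [[0.846, -0.533, -0.012], [-0.402, -0.623, -0.671], [0.35, 0.572, -0.742]] [-0.475  0.339  0.759]
{'time_s': 0.1, 'qpos': array([ 9.03900849e-01,  1.58975765e-01,  1.59807645e+00,  1.93974762e-05,
        1.38617612e+00, -2.10095581e-01]), 'joint_velocities': array([-0.00093856, -0.00011034, -0.00413481,  0.00046223, -0.00073641,
        0.00021307]), 'effort': array([-5.10760874e-04, -3.86502278e+01, -3.22958457e+01,  7.03251665e-02,
        3.39686859e-02, -6.04547085e-05]), 'ee_pos': array([0.25337736, 0.51571393, 0.30183796]), 'eef_rot': array([ 2.69089927e-04,  8.48846460e-01,  5.28638836e-01, -7.72362166e-04]), 'force': array([-0.65778952, -0.43007952, -0.04148798]), 'torque': array([ 0.02321013, -0.01188683,  0.01387343]), 'width': 1.002917268927331}
```

View pics/top0.png

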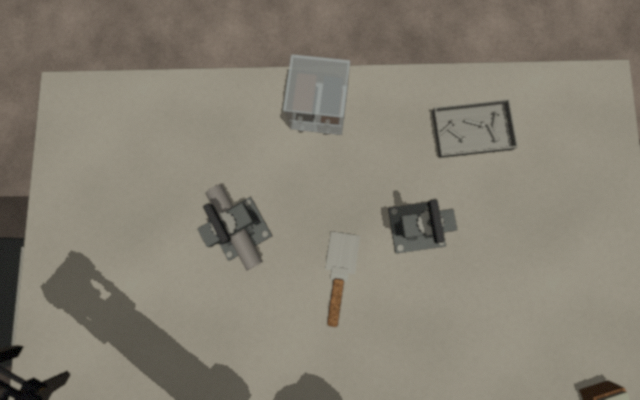

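View pics/side0.png

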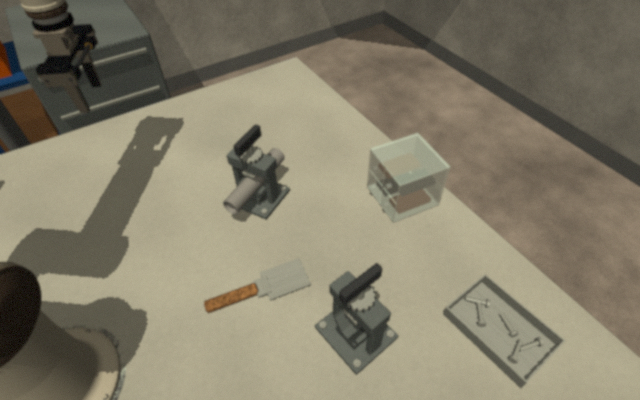

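The pipe clamp is the left one in the top view, near (218,222), and in the side view it is near (250,165). The empty clamp is at (420,222) in the top view.

```bash
python3 - <<'E'
import cv2,numpy as np
a=cv2.imread("pics/top0.png")[170:280,185:285];b=cv2.imread("pics/side0.png")[115:225,210:310]
f=lambda i:cv2.resize(i,None,fx=4,fy=4,interpolation=cv2.INTER_CUBIC)
g=np.hstack([f(a),f(b)])
g=cv2.convertScaleAbs(g,alpha=1.5)
cv2.imwrite("pics/crop0.png",g);print(g.shape)
E
```

```text
(440, 800, 3)
```

View pics/crop0.png

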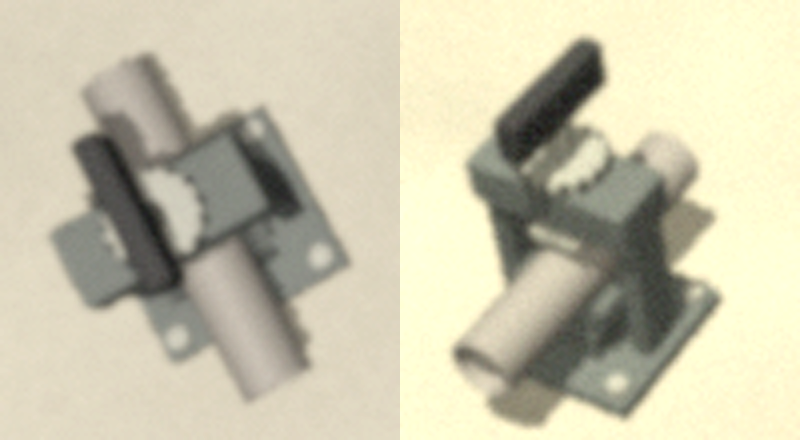

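```bash
cat > h.py <<'E'
from plant import *
import cv2,numpy as np
from scipy.optimize import least_squares
C={n:calibration(n) for n in("top","side")}
def proj(n,X):
    c=C[n];p=np.atleast_2d(X)@np.array(c["R"]).T+np.array(c["t"])
    return np.c_[c["fx"]*p[:,0]/p[:,2]+c["cx"],c["fy"]*p[:,1]/p[:,2]+c["cy"]]
def box(x,y,yaw,z=.183,L=.084,W=.016,H=.030):
    s=np.array([[i,j,k] for i in(-1,1) for j in(-1,1) for k in(-1,1)])*[L/2,W/2,H/2]
    c,d=np.cos(yaw),np.sin(yaw)
    return s@np.array([[c,d,0],[-d,c,0],[0,0,1]])+[x,y,z]
E
python3 - <<'E'
from h import *
pc={"top":(216.75,223),"side":(248.2,140.7)}
r=least_squares(lambda X:np.r_[proj("top",X)[0]-pc["top"],proj("side",X)[0]-pc["side"]],[.5,.2,.18]);print(r.x,r.fun)
pe={"top":[(207.5,205),(225,241)],"side":[(237.5,152.5),(258.8,127.5)]}
# ends: solve each with both views; pairing tested
for k in(0,1):
  for m in(0,1):
    q=least_squares(lambda X:np.r_[proj("top",X)[0]-pe["top"][k],proj("side",X)[0]-pe["side"][m]],r.x);print(k,m,q.x,q.cost)
# silhouette fit on dark pixels
im={n:cv2.cvtColor(cv2.imread(f"pics/{n}0.png"),cv2.COLOR_BGR2GRAY).astype(float) for n in C}
def sil(n,p):
    S=8;m=np.zeros((400,640),np.uint8)
    h=cv2.convexHull(np.round(proj(n,box(*p))*16).astype(np.int32));cv2.fillConvexPoly(m,h,1,shift=4);return m>0
def cost(p):
    t=0
    for n in C:
        m=sil(n,p);d=cv2.dilate(m.astype(np.uint8),np.ones((5,5)))>0
        t+=im[n][d&~m].mean()-im[n][m].mean()
    return -t
from scipy.optimize import differential_evolution
y0=np.arctan2(0,1)
res=differential_evolution(cost,[(r.x[0]-.02,r.x[0]+.02),(r.x[1]-.02,r.x[1]+.02),(-np.pi/2,np.pi/2)],seed=1,maxiter=60)
print(res.x,res.fun,np.degrees(res.x[2]))
out=[]
for n,(u,v) in {"top":(185,170),"side":(210,115)}.items():
    g=cv2.resize(cv2.imread(f"pics/{n}0.png")[v:v+110,u:u+100],None,fx=4,fy=4,interpolation=cv2.INTER_CUBIC)
    h=cv2.convexHull(((proj(n,box(*res.x))-[u,v]+.5)*4).astype(np.int32));cv2.polylines(g,[h],True,(0,0,255),1);out.append(g)
cv2.imwrite("pics/fit0.png",np.hstack(out))
E
```

```text
[0.50480128 0.21630573 0.18182395] [ 0.26505181 -0.72237294 -0.8546015   0.12073282]
0 0 [0.52531802 0.27093342 0.10225985] 146.45516698378762
0 1 [0.53923303 0.23198848 0.19254801] 1.0359008795414728
1 0 [0.47054285 0.20065481 0.17590945] 1.1953389893314064
1 1 [0.4880196  0.17248828 0.25014679] 194.32082504814312
[0.50568978 0.21632612 0.54899797] -119.29183520214346 31.455266512929523
```

View pics/fit0.png

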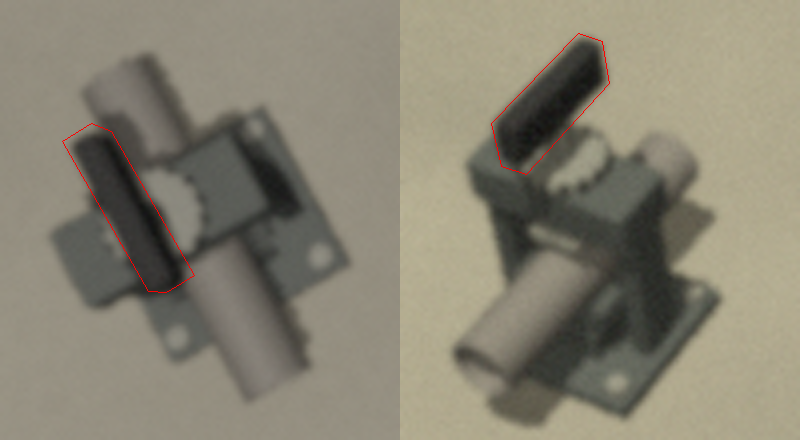

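```bash
python3 - <<'E'
from h import *
from scipy.optimize import differential_evolution
from scipy.spatial.transform import Rotation as R
im={n:cv2.GaussianBlur(cv2.cvtColor(cv2.imread(f"pics/{n}0.png"),cv2.COLOR_BGR2GRAY),(0,0),.1).astype(float) for n in C}
win={"top":(185,170),"side":(210,115)}
def soft(n,p):
    u,v=win[n];m=np.zeros((880,800),np.uint8)
    h=cv2.convexHull(np.round(((proj(n,box(*p))-[u,v]+.5)*8)).astype(np.int32));cv2.fillConvexPoly(m,h,255)
    return cv2.resize(m,(100,110),interpolation=cv2.INTER_AREA)/255.
def mk(n):
    u,v=win[n];g=im[n][v:v+110,u:u+100]
    return g
reg={}
for n in C:
    m=soft(n,[.505,.216,np.radians(27)]);reg[n]=cv2.dilate((m>0).astype(np.uint8),np.ones((7,7)))>0
    g=mk(n);print(n,np.percentile(g[reg[n]],[5,20,40,60,80]))
def cost(p,ns):
    t=0
    for n in ns:
        g=mk(n)[reg[n]];m=soft(n,p)[reg[n]]
        t-=np.corrcoef(np.minimum(g,90),m)[0,1]*-1
    return t
for ns in(["top","side"],["top"],["side"]):
    r=differential_evolution(cost,[(.49,.52),(.2,.23),(0,1)],args=(ns,),seed=1);print(ns,r.x,np.degrees(r.x[2]),r.fun)
s=get_state();T=R.from_quat(np.roll(s["eef_rot"],-1));print(T.as_matrix().round(3).tolist())
E
```

```text
top [ 29.  50.  59.  85. 111.]
side [ 27.  45.  74. 109. 162.]
['top', 'side'] [0.50300086 0.21381402 0.49195321] 28.186842520062054 -1.5350415458046454
['top'] [0.50257647 0.21415467 0.45188211] 25.890937970689425 -0.8455173241522754
['side'] [0.50334928 0.21303208 0.64549662] 36.984232158162996 -0.761571598340779
[[0.441, 0.897, -0.001], [0.897, -0.441, -0.001], [-0.002, -0.0, -1.0]]
```

arm_command:
  targets:
    - [-0.0266,0.0595,-0.003,0,0,0,1]
    - [-0.0266,0.0595,-0.003,0,0,0,1]
    - [-0.0266,0.0595,-0.003,0,0,0,1]
    - [-0.0266,0.0595,-0.003,0,0,0,1]
    - [-0.0266,0.0595,-0.003,0,0,0,1]
    - [-0.0266,0.0595,-0.003,0,0,0,1]
    - [-0.0266,0.0595,-0.003,0,0,0,1]
    - [-0.0266,0.0595,-0.003,0,0,0,1]
    - [-0.0266,0.0595,-0.003,0,0,0,1]
    - [-0.0266,0.0595,-0.003,0,0,0,1]
    - [0,0,0,0,0,-0.232,1]
    - [0,0,0,0,0,-0.232,1]
    - [0,0,0,0,0,-0.232,1]
    - [0,0,0,0,0,-0.232,1]
    - [0,0,0,0,0,-0.232,1]
    - [0,0,0,0,0,-0.232,1]
    - [0,0,0,0,0,-0.232,1]
    - [0,0,0,0,0,-0.232,1]
    - [0,0,0,0,0,0,1]
    - [0,0,0,0,0,0,1]

```text
time_s: 2.1
ee_pos: [0.5035, 0.2153, 0.3204]
eef_rot: [-0.0, 0.524, 0.852, -0.0]
force: [0.3, 0.5, -0.1]
width: 1.001
```

```bash
cat >> h.py <<'E'
from scipy.spatial.transform import Rotation as Ro
def show(name,wins={"top":(170,150),"side":(195,75)}):
    s=get_state();M=Ro.from_quat(np.roll(s["eef_rot"],-1)).as_matrix()
    print(s["time_s"],s["ee_pos"].round(4),"xyaw",np.degrees(np.arctan2(M[1,0],M[0,0])).round(2),"z",M[:,2].round(4),"q",s["qpos"].round(3),"F",s["force"].round(1),s["torque"].round(2),"w",round(s["width"],3))
    out=[]
    for n,(u,v) in wins.items():
        out.append(cv2.resize(camera(n)[v:v+140,u:u+100],None,fx=4,fy=4,interpolation=cv2.INTER_CUBIC))
    cv2.imwrite(name,cv2.convertScaleAbs(np.hstack(out),alpha=1.4))
    return M,s
E
python3 -c "
from h import *
M,s=show('pics/a1.png')
print((M.T@(np.array([.5035,.215,.252])-s['ee_pos'])/.6).round(4))"
```

```text
2.1 [0.5035 0.2153 0.3204] xyaw 116.84 z [-7.e-04 -1.e-04 -1.e+00] q [ 0.183  0.076  1.652  0.     1.415 -1.856] F [ 0.3  0.5 -0.1] [ 0.09  0.03 -0.01] w 1.001
[-5.000e-04 -1.000e-04  1.139e-01]
```

View pics/a1.png

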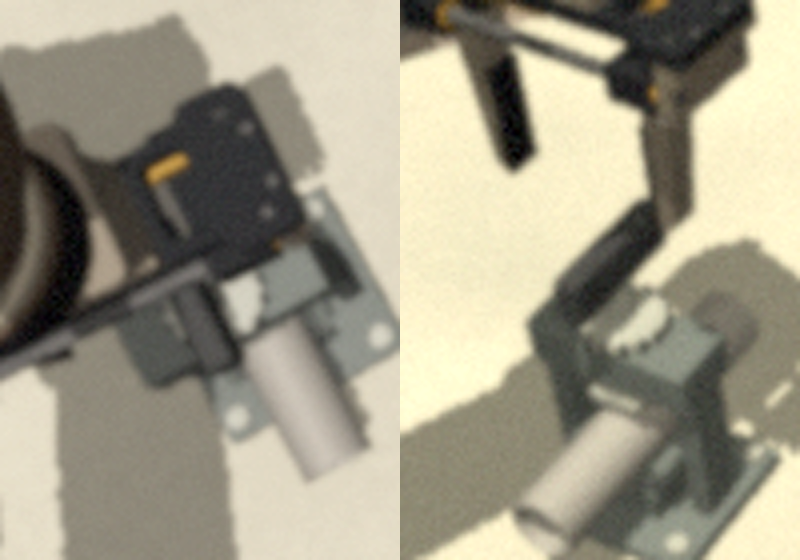

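The jaws straddle the bar, with the fingers on both sides in the side view at about (515,120) and (670,180), and the bar between them. Next I descend and look before closing.

arm_command:
  targets:
    - [0,0,0.0228,0,0,0,1]
    - [0,0,0.0228,0,0,0,1]
    - [0,0,0.0228,0,0,0,1]
    - [0,0,0.0228,0,0,0,1]
    - [0,0,0.0228,0,0,0,1]
    - [0,0,0,0,0,0,1]

```text
time_s: 2.8
ee_pos: [0.5023, 0.215, 0.2493]
eef_rot: [-0.002, 0.523, 0.853, -0.002]
force: [-0.9, -0.1, 0.2]
width: 1.001
```

```bash
python3 -c "
from h import *
M,s=show('pics/a2.png')
# where the fingers' grasp point & bar project
for n,(u,v) in {'top':(170,150),'side':(195,75)}.items(): print(n,((proj(n,s['ee_pos']+M[:,2]*.069)-[u,v]+.5)*4).round())"
```

```text
2.8 [0.5023 0.215  0.2493] xyaw 116.99 z [-4.9e-03 -9.0e-04 -1.0e+00] q [ 0.183  0.134  1.732 -0.     1.28  -1.859] F [-0.9 -0.1  0.2] [ 0.09  0.05 -0.03] w 1.001
top [[194. 297.]]
side [[208. 271.]]
```

View pics/a2.png

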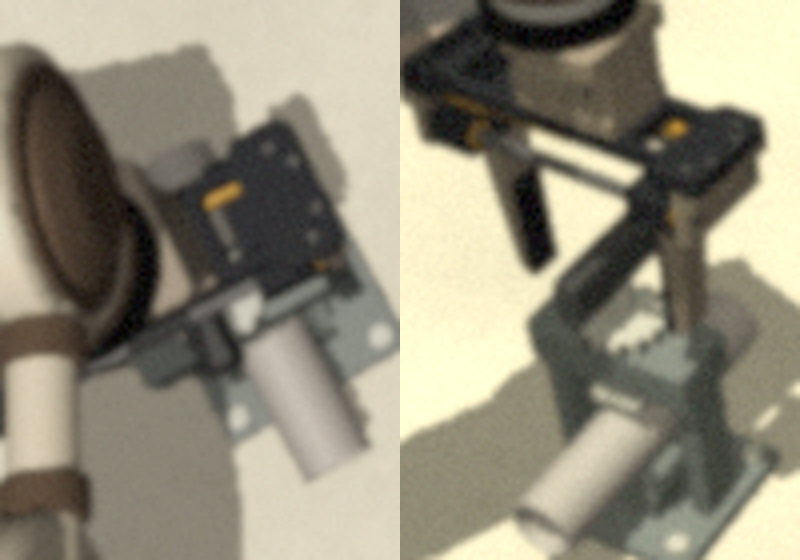

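Both fingers are clear of the clamp and the bar runs between them. Closing now.

arm_command:
  targets:
    - [0,0,0,0,0,0,0.6]
    - [0,0,0,0,0,0,0.4]
    - [0,0,0,0,0,0,0.25]
    - [0,0,0,0,0,0,0.1]
    - [0,0,0,0,0,0,0]
    - [0,0,0,0,0,0,0]
    - [0,0,0,0,0,0,0]
    - [0,0,0,0,0,0,0]

```text
time_s: 3.7
ee_pos: [0.5036, 0.2153, 0.2523]
eef_rot: [-0.0, 0.522, 0.853, -0.0]
force: [0.4, 0.7, -0.0]
width: 0.329
```

```bash
python3 -c "
from h import *
M,s=show('pics/a3.png')"
```

```text
3.7 [0.5036 0.2153 0.2523] xyaw 117.0 z [-0. -0. -1.] q [ 0.183  0.132  1.729 -0.     1.281 -1.859] F [ 0.4  0.7 -0. ] [ 0.06  0.02 -0.02] w 0.329
```

View pics/a3.png

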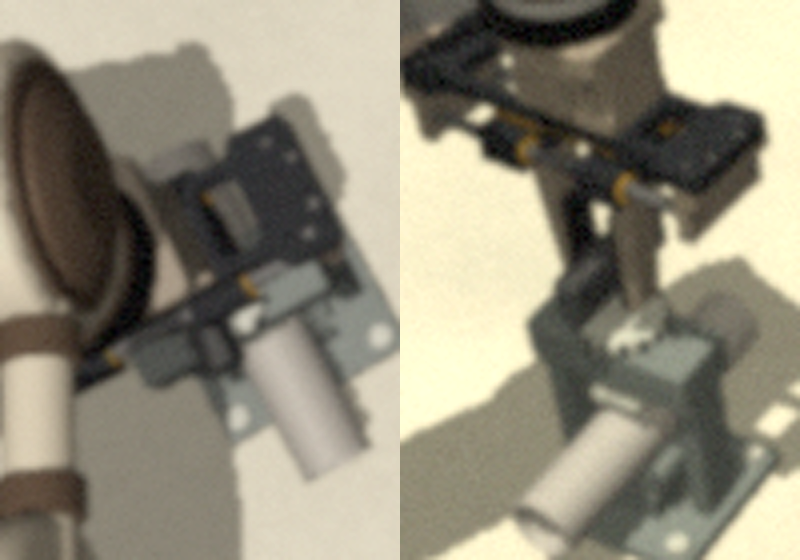

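The fingers are still closing: width is 0.33 against the 0.174 expected on the bar. I'll wait.

arm_command:
  targets:
    - [0,0,0,0,0,0,0]
    - [0,0,0,0,0,0,0]
    - [0,0,0,0,0,0,0]
    - [0,0,0,0,0,0,0]
    - [0,0,0,0,0,0,0]
    - [0,0,0,0,0,0,0]

```text
time_s: 4.4
ee_pos: [0.5037, 0.2152, 0.2523]
eef_rot: [0.0, 0.523, 0.853, -0.0]
force: [0.2, -1.7, -1.0]
width: 0.173
```

```bash
python3 -c "
from h import *
M,s=show('pics/a4.png')"
```

```text
4.4 [0.5037 0.2152 0.2523] xyaw 116.99 z [-0.e+00 -2.e-04 -1.e+00] q [ 0.183  0.132  1.729 -0.     1.281 -1.859] F [ 0.2 -1.7 -1. ] [-0.12 -0.03  0.33] w 0.173
```

View pics/a4.png

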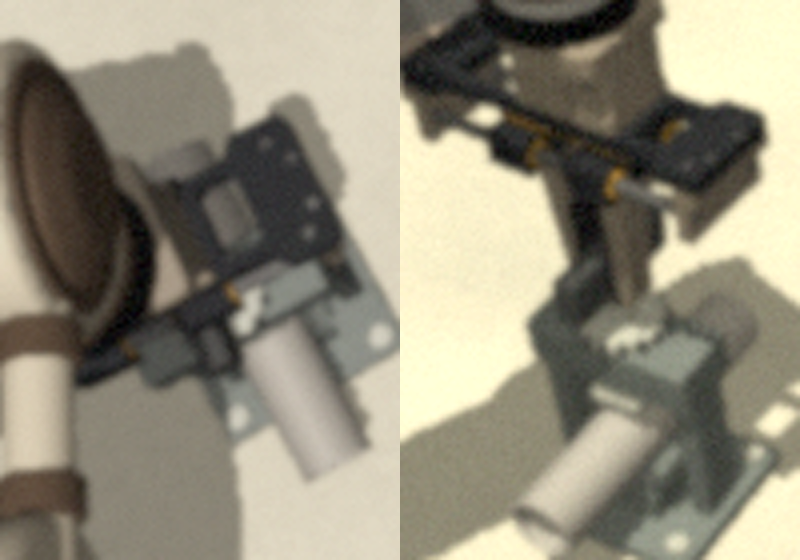

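The bar is gripped at width 0.173 (16 mm). Now turning 72° clockwise, which is +z about the tool. I'll do half first and check.

arm_command:
  targets:
    - [0,0,0,0,0,0.2,0]
    - [0,0,0,0,0,0.2,0]
    - [0,0,0,0,0,0.2,0]
    - [0,0,0,0,0,0.2,0]
    - [0,0,0,0,0,0.2,0]
    - [0,0,0,0,0,0.2,0]
    - [0,0,0,0,0,0,0]

```text
time_s: 5.2
ee_pos: [0.5037, 0.2155, 0.2527]
eef_rot: [0.0, 0.75, 0.661, 0.0]
force: [0.6, -1.3, 1.7]
width: 0.295
```

```bash
python3 -c "
from h import *
M,s=show('pics/a5.png')"
```

```text
5.2 [0.5037 0.2155 0.2527] xyaw 82.79 z [ 6.e-04 -6.e-04 -1.e+00] q [ 1.840e-01  1.310e-01  1.728e+00 -1.000e-03  1.281e+00 -1.261e+00] F [ 0.6 -1.3  1.7] [-0.11  0.01  1.62] w 0.295
```

View pics/a5.png

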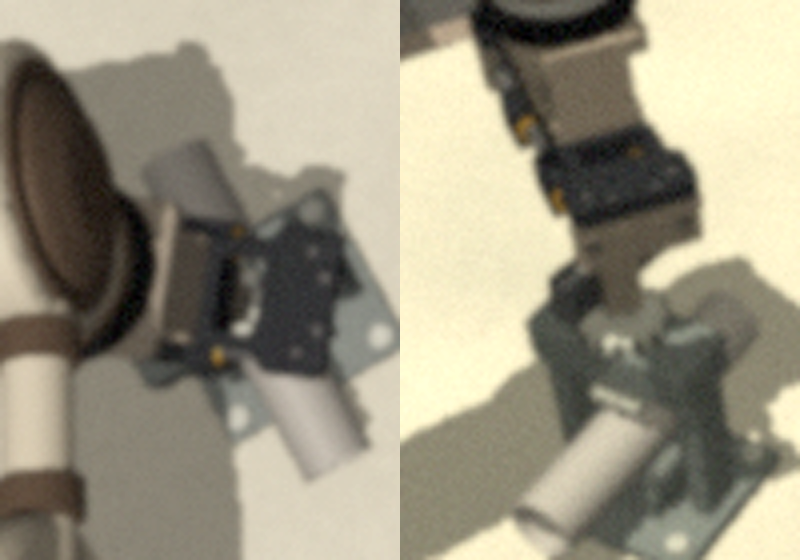

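The width rose to 0.295 and the torque is 1.6 N·m, so the bar seems to be skewing in the pads rather than following. I'll look closer before going on.

```bash
python3 - <<'E'
from h import *
s=get_state();print(s["torque"],s["effort"].round(2))
g=camera("side");t=camera("top")
out=[]
for n,i,(u,v) in(("side",g,(215,105)),("top",t,(190,190))):
    z=cv2.resize(i[v:v+75,u:u+50],None,fx=8,fy=8,interpolation=cv2.INTER_CUBIC)
    z=cv2.convertScaleAbs(z,alpha=2)
    for k,col in((27,(0,0,255)),(-7,(0,255,0))):
        h=cv2.convexHull(((proj(n,box(.5035,.215,np.radians(k)))-[u,v]+.5)*8).astype(np.int32));cv2.polylines(z,[h],True,col,1)
    out.append(z)
cv2.imwrite("pics/a6.png",np.hstack(out))
E
```

```text
[-0.15537652  0.05127161  1.36393977] [-1.010e+00 -3.523e+01 -3.018e+01  6.300e-01 -2.000e-02  1.440e+00]
```

View pics/a6.png

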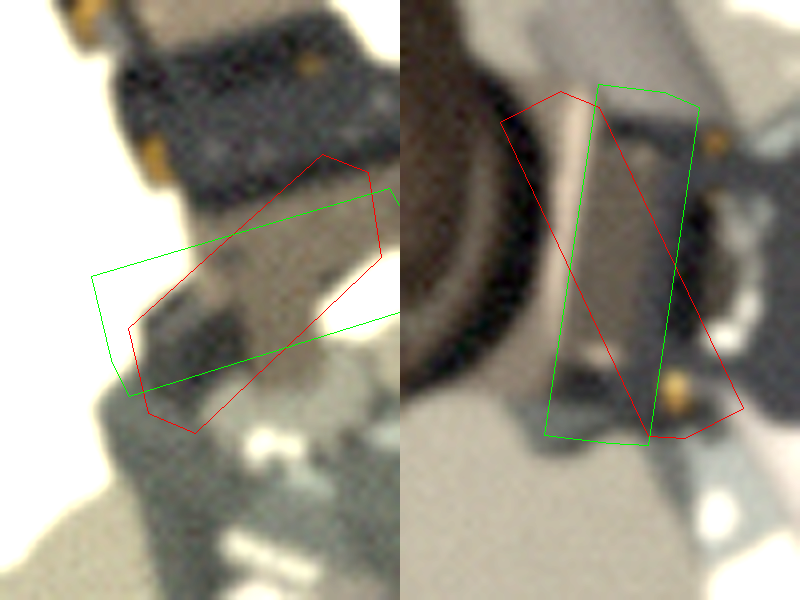

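In the side view the bar's near end, at about (195,340) in the crop, still lies on the red (unturned) outline. So the handle has not followed and the pads were forced open across the bar. Going on would be pointless, so I'll unwind and find out what is resisting.

arm_command:
  targets:
    - [0,0,0,0,0,-0.2,0]
    - [0,0,0,0,0,-0.2,0]
    - [0,0,0,0,0,-0.2,0]
    - [0,0,0,0,0,-0.2,0]
    - [0,0,0,0,0,-0.2,0]
    - [0,0,0,0,0,-0.2,0]
    - [0,0,0,0,0,0,0]

```text
time_s: 6.1
ee_pos: [0.5039, 0.2155, 0.2522]
eef_rot: [-0.0, 0.524, 0.852, 0.001]
force: [2.5, 1.0, -0.2]
width: 0.179
```

```bash
python3 -c "
from h import *
M,s=show('pics/a7.png')"
```

```text
6.1 [0.5039 0.2155 0.2522] xyaw 116.8 z [ 5.0e-04  1.8e-03 -1.0e+00] q [ 0.183  0.132  1.729  0.002  1.28  -1.856] F [ 2.5  1.  -0.2] [ 0.34 -0.3  -0.8 ] w 0.179
```

View pics/a7.png

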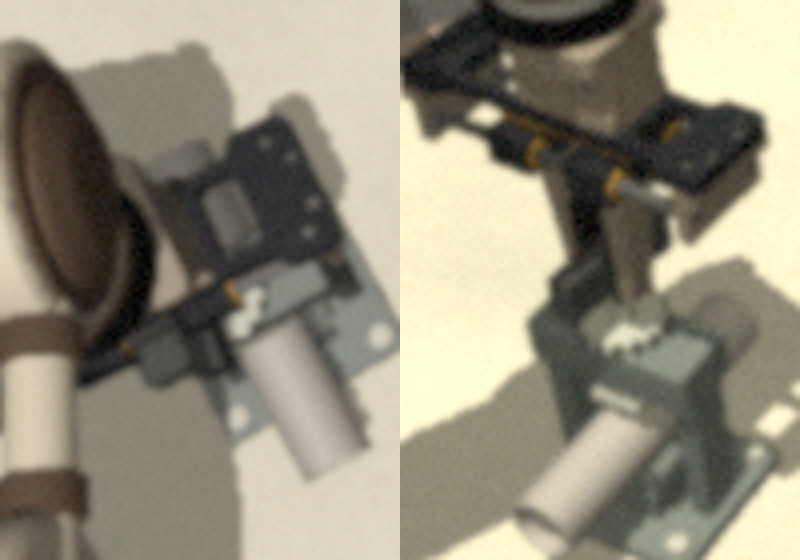

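arm_command:
  targets:
    - [0,0,0,0,0,0,0]
    - [0,0,0,0,0,0,0]
    - [0,0,0,0,0,0,0]

```text
time_s: 6.5
ee_pos: [0.5039, 0.2155, 0.2522]
eef_rot: [0.0, 0.523, 0.852, 0.0]
force: [4.6, 2.5, -2.5]
width: 0.182
```

```bash
python3 - <<'E'
from h import *
M,s=show('pics/a8.png')
out=[]
for k,nm in enumerate(("a4","a7","a8")):
    i=cv2.imread(f"pics/{nm}.png")[220:400,500:700] 
    out.append(cv2.resize(i,None,fx=1.3,fy=1.3))
cv2.imwrite("pics/cmp.png",np.hstack(out))
E
```

```text
6.5 [0.5039 0.2155 0.2522] xyaw 116.95 z [ 8.e-04  6.e-04 -1.e+00] q [ 0.183  0.132  1.729  0.     1.28  -1.858] F [ 4.6  2.5 -2.5] [ 0.43 -0.67 -0.55] w 0.182
```

View pics/cmp.png

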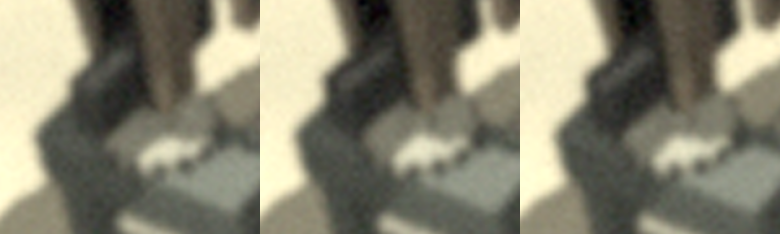

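Comparing the crops, the bar's near end has shifted a little clockwise and a torque of about −0.6 N·m remains. I'll open and see where the handle really rests.

arm_command:
  targets:
    - [0,0,0,0,0,0,1]
    - [0,0,0,0,0,0,1]
    - [0,0,0,0,0,0,1]
    - [0,0,0,0,0,0,1]
    - [0,0,0,0,0,0,1]
    - [0,0,0,0,0,0,1]

```text
time_s: 7.2
ee_pos: [0.5036, 0.2153, 0.2523]
eef_rot: [-0.0, 0.522, 0.853, -0.0]
force: [-1.0, -0.2, -0.4]
width: 0.677
```

```bash
python3 - <<'E'
from h import *
s=get_state();print(s["width"],s["force"].round(1),s["torque"].round(2))
out=[]
for n,(u,v) in {"side":(215,105),"top":(190,190)}.items():
    i=camera(n); cv2.imwrite(f"pics/{n}9.png",i)
    z=cv2.convertScaleAbs(cv2.resize(i[v:v+75,u:u+50],None,fx=8,fy=8,interpolation=cv2.INTER_CUBIC),alpha=1.8)
    for k,col in((27,(0,0,255)),(3,(0,255,0))):
        h=cv2.convexHull(((proj(n,box(.5035,.215,np.radians(k)))-[u,v]+.5)*8).astype(np.int32));cv2.polylines(z,[h],True,col,1)
    out.append(z)
cv2.imwrite("pics/a9.png",np.hstack(out))
E
```

```text
0.677091361950809 [-1.  -0.2 -0.4] [0.09 0.03 0.04]
```

View pics/a9.png

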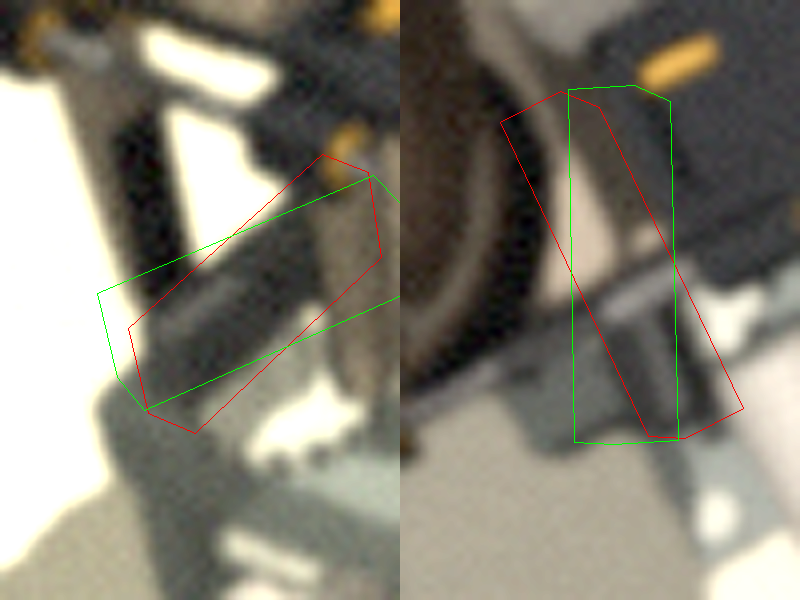

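```bash
python3 - <<'E'
from h import *
out=[]
u,v=225,118
for f,ks in(("side0",(26,)),("side9",(26,)),("side9",(14,))):
    z=cv2.convertScaleAbs(cv2.resize(cv2.imread(f"pics/{f}.png")[v:v+48,u:u+44],None,fx=6,fy=6,interpolation=cv2.INTER_CUBIC),alpha=1.8)
    for k in ks:
        h=cv2.convexHull(((proj("side",box(.503,.2145,np.radians(k)))-[u,v]+.5)*6).astype(np.int32));cv2.polylines(z,[h],True,(0,0,255),1)
    out.append(z)
cv2.imwrite("pics/b0.png",np.hstack(out))
E
```

```text
(no output)
```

View pics/b0.png

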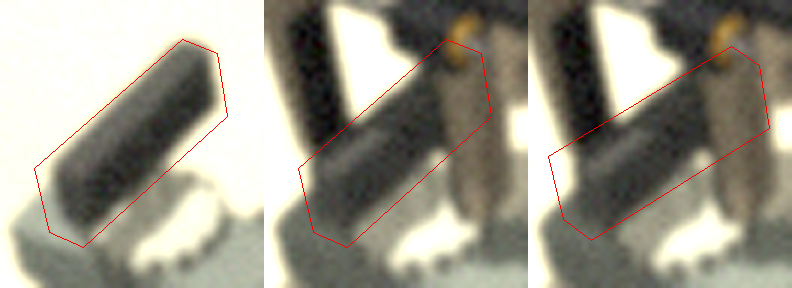

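The handle is now turned about 8° clockwise and not springing back, so it turns but with far more resistance than the "light drag" stated. I'll regrip at its present angle and turn slowly, watching the torque to tell viscous from dry drag.

arm_command:
  targets:
    - [0,0,0,0,0,0.1,0]
    - [0,0,0,0,0,0.1,0]
    - [0,0,0,0,0,0,0]
    - [0,0,0,0,0,0,0]
    - [0,0,0,0,0,0,0]
    - [0,0,0,0,0,0,0]
    - [0,0,0,0,0,0,0]
    - [0,0,0,0,0,0,0]

```text
time_s: 8.1
ee_pos: [0.5036, 0.2154, 0.2523]
eef_rot: [0.0, 0.564, 0.826, -0.0]
force: [-0.4, -0.0, -0.4]
width: 0.177
```

```bash
python3 -c "
from h import *
M,s=show('pics/b1.png')"
```

```text
8.1 [0.5036 0.2154 0.2523] xyaw 111.33 z [-0.e+00 -1.e-04 -1.e+00] q [ 0.183  0.132  1.729 -0.     1.281 -1.76 ] F [-0.4 -0.  -0.4] [0.13 0.04 0.44] w 0.177
```

arm_command:
  targets:
    - [0,0,0,0,0,0,0]
    - [0,0,0,0,0,0,0]
    - [0,0,0,0,0,0,0]

```text
time_s: 8.5
ee_pos: [0.5036, 0.2154, 0.2523]
eef_rot: [-0.0, 0.564, 0.825, 0.0]
force: [-0.6, 0.7, -0.0]
width: 0.179
```

```bash
python3 -c "
from h import *
s=get_state();print(s['torque'].round(3),s['width'],s['effort'][5])"
```

```text
[0.158 0.015 0.338] 0.1789418155747135 0.33949049189686775
```

arm_command:
  targets:
    - [0,0,0,0,0,0.04,0]
    - [0,0,0,0,0,0.04,0]
    - [0,0,0,0,0,0.04,0]
    - [0,0,0,0,0,0.04,0]

```text
time_s: 8.9
ee_pos: [0.5036, 0.2154, 0.2523]
eef_rot: [-0.0, 0.597, 0.802, -0.0]
force: [-0.4, 0.6, -0.8]
width: 0.185
```

```bash
python3 -c "
from h import *
s=get_state();print(s['torque'].round(3),s['width'],s['effort'][5])"
```

```text
[0.267 0.091 0.89 ] 0.18537108005523303 0.6761699169874191
```

arm_command:
  targets:
    - [0,0,0,0,0,0,0]
    - [0,0,0,0,0,0,0]
    - [0,0,0,0,0,0,0]
    - [0,0,0,0,0,0,0]

```text
time_s: 9.3
ee_pos: [0.5036, 0.2154, 0.2523]
eef_rot: [-0.0, 0.597, 0.802, 0.0]
force: [-0.5, 1.4, 0.3]
width: 0.182
```

```bash
python3 -c "
from h import *
M,s=show('pics/b2.png');print(s['torque'].round(3),s['width'],s['effort'][5])"
```

```text
9.3 [0.5036 0.2154 0.2523] xyaw 106.68 z [-2.e-04  2.e-04 -1.e+00] q [ 0.183  0.132  1.729  0.     1.281 -1.679] F [-0.5  1.4  0.3] [0.39 0.11 0.62] w 0.182
[0.387 0.115 0.623] 0.18247692106682548 0.6696784123778343
```

View pics/b2.png

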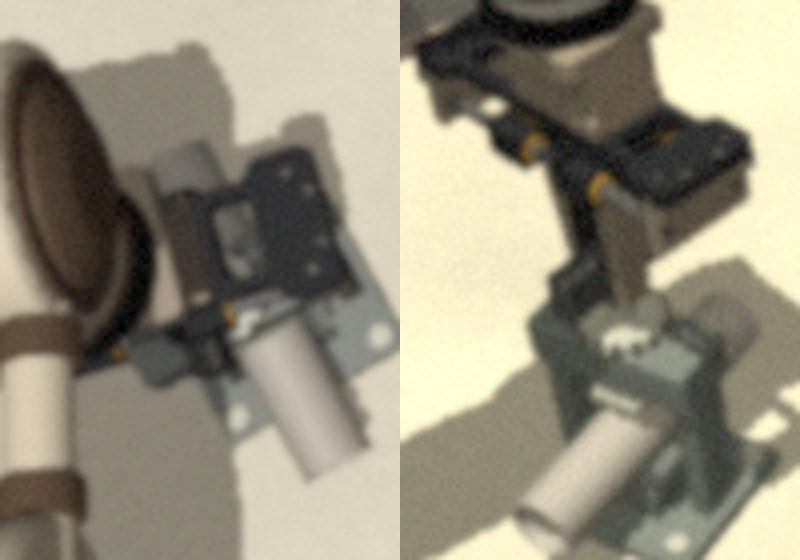

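The torque relaxes from 0.89 to 0.62 and the width shrinks, so the bar is creeping along with the jaws. I'll continue slowly.

arm_command:
  targets:
    - [0,0,0,0,0,0.04,0]
    - [0,0,0,0,0,0.04,0]
    - [0,0,0,0,0,0.04,0]
    - [0,0,0,0,0,0.04,0]
    - [0,0,0,0,0,0.04,0]
    - [0,0,0,0,0,0.04,0]
    - [0,0,0,0,0,0.04,0]
    - [0,0,0,0,0,0.04,0]

```text
time_s: 10.2
ee_pos: [0.5033, 0.2154, 0.2523]
eef_rot: [-0.0, 0.66, 0.751, -0.0]
force: [-4.9, 2.6, 3.1]
width: 0.196
```

```bash
python3 -c "
from h import *
M,s=show('pics/b3.png');print(s['torque'].round(3),s['width'],s['effort'][5])"
```

```text
10.2 [0.5033 0.2154 0.2523] xyaw 97.44 z [-1.e-03  1.e-04 -1.e+00] q [ 0.184  0.132  1.729  0.     1.282 -1.517] F [-4.9  2.6  3.1] [0.59 0.74 1.1 ] w 0.196
[0.592 0.745 1.098] 0.1956811117110033 0.8846389129757881
```

View pics/b3.png

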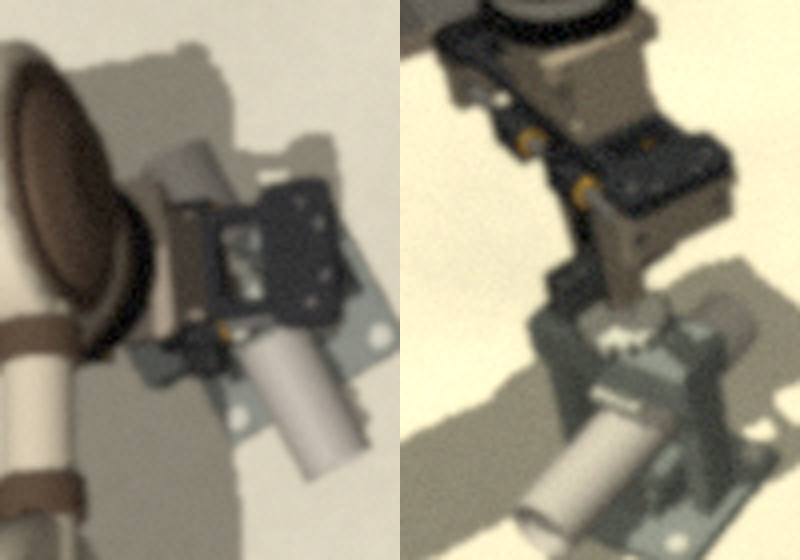

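Width 0.196 means about 6° of skew, so the bar moved about 6° of the last 9°. It drags roughly viscously (about 1 N·m at 7°/s). There is time, so I'll continue a bit slower.

arm_command:
  targets:
    - [0,0,0,0,0,0.026,0]
    - [0,0,0,0,0,0.026,0]
    - [0,0,0,0,0,0.026,0]
    - [0,0,0,0,0,0.026,0]
    - [0,0,0,0,0,0.026,0]
    - [0,0,0,0,0,0.026,0]
    - [0,0,0,0,0,0.026,0]
    - [0,0,0,0,0,0.026,0]
    - [0,0,0,0,0,0.026,0]
    - [0,0,0,0,0,0.026,0]

```text
time_s: 11.3
ee_pos: [0.5031, 0.2157, 0.2523]
eef_rot: [-0.001, 0.707, 0.707, -0.0]
force: [-5.4, 4.0, 4.3]
width: 0.201
```

```bash
python3 -c "
from h import *
M,s=show('pics/b4.png');print(s['torque'].round(3),s['width'],s['effort'][5])"
```

```text
11.3 [0.5031 0.2157 0.2523] xyaw 90.03 z [-1.3e-03  5.0e-04 -1.0e+00] q [ 1.840e-01  1.310e-01  1.729e+00  1.000e-03  1.282e+00 -1.388e+00] F [-5.4  4.   4.3] [0.63 0.82 1.13] w 0.201
[0.634 0.816 1.126] 0.20114848377432493 1.00407175719738
```

View pics/b4.png

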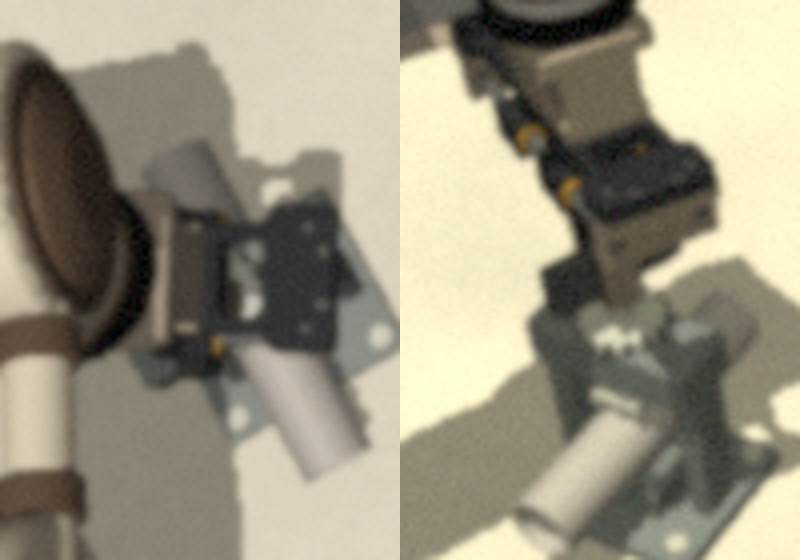

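arm_command:
  targets:
    - [0,0,0,0,0,0.024,0]
    - [0,0,0,0,0,0.024,0]
    - [0,0,0,0,0,0.024,0]
    - [0,0,0,0,0,0.024,0]
    - [0,0,0,0,0,0.024,0]
    - [0,0,0,0,0,0.024,0]
    - [0,0,0,0,0,0.024,0]
    - [0,0,0,0,0,0.024,0]
    - [0,0,0,0,0,0.024,0]
    - [0,0,0,0,0,0.024,0]
    - [0,0,0,0,0,0.024,0]
    - [0,0,0,0,0,0.024,0]
    - [0,0,0,0,0,0.024,0]
    - [0,0,0,0,0,0.024,0]
    - [0,0,0,0,0,0.024,0]
    - [0,0,0,0,0,0.024,0]

```text
time_s: 13.0
ee_pos: [0.5032, 0.216, 0.2524]
eef_rot: [-0.001, 0.771, 0.636, 0.0]
force: [-5.0, 5.9, 3.3]
width: 0.209
```

```bash
python3 -c "
from h import *
M,s=show('pics/b5.png');print(s['torque'].round(3),s['width'],s['effort'][5])"
```

```text
13.0 [0.5032 0.216  0.2524] xyaw 79.04 z [-9.0e-04  1.4e-03 -1.0e+00] q [ 0.184  0.132  1.729  0.002  1.282 -1.196] F [-5.   5.9  3.3] [0.91 0.73 1.18] w 0.209
[0.905 0.729 1.184] 0.20906255733212115 1.074332781136036
```

View pics/b5.png

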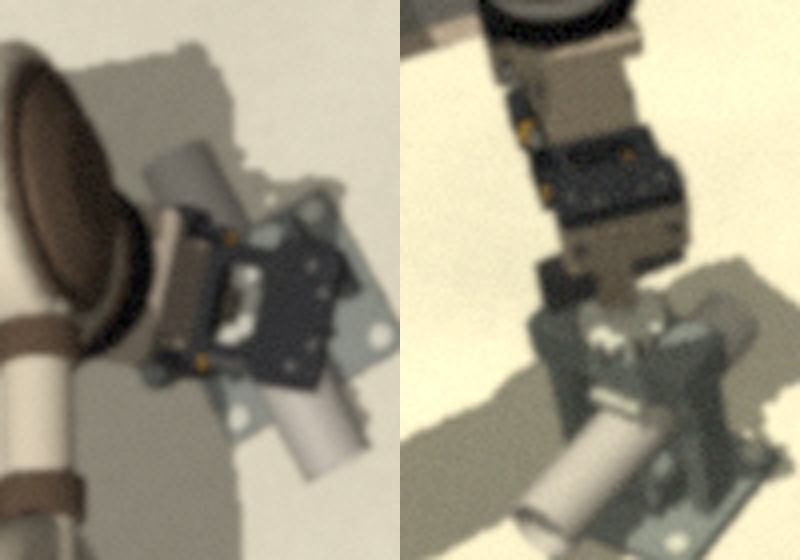

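arm_command:
  targets:
    - [0,0,0,0,0,0.021,0]
    - [0,0,0,0,0,0.021,0]
    - [0,0,0,0,0,0.021,0]
    - [0,0,0,0,0,0.021,0]
    - [0,0,0,0,0,0.021,0]
    - [0,0,0,0,0,0.021,0]
    - [0,0,0,0,0,0.021,0]
    - [0,0,0,0,0,0.021,0]
    - [0,0,0,0,0,0.021,0]
    - [0,0,0,0,0,0.021,0]
    - [0,0,0,0,0,0.021,0]
    - [0,0,0,0,0,0.021,0]
    - [0,0,0,0,0,0.021,0]
    - [0,0,0,0,0,0.021,0]
    - [0,0,0,0,0,0.021,0]
    - [0,0,0,0,0,0.021,0]
    - [0,0,0,0,0,0.021,0]
    - [0,0,0,0,0,0.021,0]
    - [0,0,0,0,0,0.021,0]
    - [0,0,0,0,0,0.021,0]

```text
time_s: 15.1
ee_pos: [0.5032, 0.2165, 0.2524]
eef_rot: [-0.001, 0.834, 0.552, 0.0]
force: [-4.2, 7.3, 1.9]
width: 0.205
```

```bash
python3 -c "
from h import *
M,s=show('pics/b6.png');print(s['torque'].round(3),s['width'],s['effort'][5])"
```

```text
15.1 [0.5032 0.2165 0.2524] xyaw 67.02 z [-5.0e-04  2.5e-03 -1.0e+00] q [ 0.184  0.132  1.729  0.003  1.281 -0.986] F [-4.2  7.3  1.9] [1.17 0.67 1.18] w 0.205
[1.169 0.671 1.181] 0.20539569131850233 1.0732203349471092
```

View pics/b6.png

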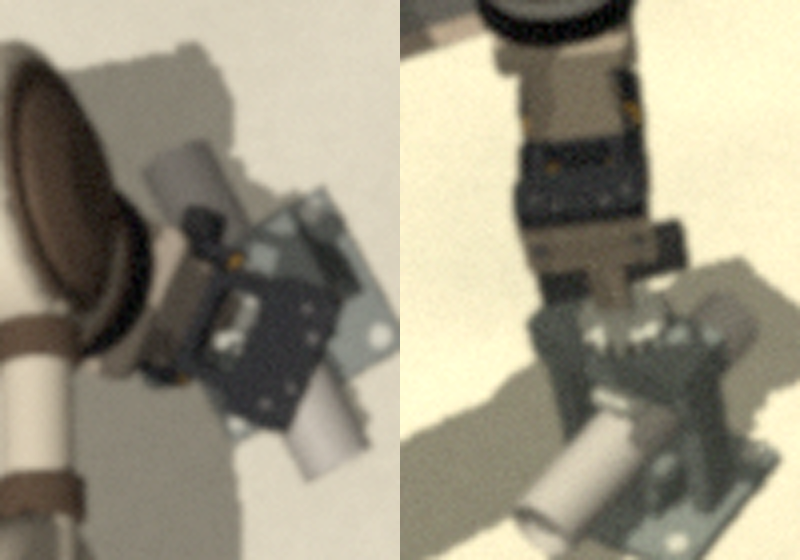

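Both bar ends now show in the side view, at (545,275) and (690,250). By width the skew is about 8.5°, so the handle is near 41°. Let me check that against the picture with model outlines.

```bash
cat >> h.py <<'E'
def over(src,dst,ks,c=(.5032,.2153),o=(195,75)):
    z0=cv2.imread(src)[140:400,400:800]; out=[]
    for k in ks:
        z=z0.copy()
        h=cv2.convexHull(((proj("side",box(*c,np.radians(26.5-k)))-o+.5)*4-[0,140]).astype(np.int32));cv2.polylines(z,[h],True,(0,0,255),1)
        out.append(z)
    cv2.imwrite(dst,np.hstack(out))
E
python3 -c "
from h import *
over('pics/b6.png','pics/b6o.png',(36,46))"
```

```text
(no output)
```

View pics/b6o.png

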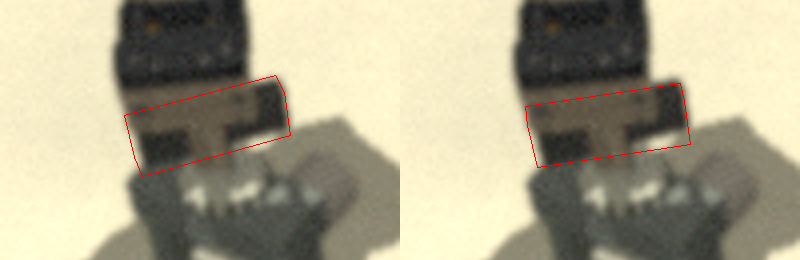

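arm_command:
  targets:
    - [0,0,0,0,0,0.021,0]
    - [0,0,0,0,0,0.021,0]
    - [0,0,0,0,0,0.021,0]
    - [0,0,0,0,0,0.021,0]
    - [0,0,0,0,0,0.021,0]
    - [0,0,0,0,0,0.021,0]
    - [0,0,0,0,0,0.021,0]
    - [0,0,0,0,0,0.021,0]
    - [0,0,0,0,0,0.021,0]
    - [0,0,0,0,0,0.021,0]
    - [0,0,0,0,0,0.021,0]
    - [0,0,0,0,0,0.021,0]
    - [0,0,0,0,0,0.021,0]
    - [0,0,0,0,0,0.021,0]
    - [0,0,0,0,0,0.021,0]
    - [0,0,0,0,0,0.021,0]

```text
time_s: 16.8
ee_pos: [0.5033, 0.2168, 0.2524]
eef_rot: [-0.002, 0.877, 0.48, 0.001]
force: [-2.9, 8.1, 1.4]
width: 0.207
```

```bash
python3 -c "
from h import *
M,s=show('pics/b7.png');over('pics/b7.png','pics/b7o.png',(44,54))"
```

```text
16.8 [0.5033 0.2168 0.2524] xyaw 57.39 z [-2.0e-04  3.4e-03 -1.0e+00] q [ 0.185  0.132  1.729  0.003  1.281 -0.818] F [-2.9  8.1  1.4] [1.39 0.58 1.17] w 0.207
```

View pics/b7o.png

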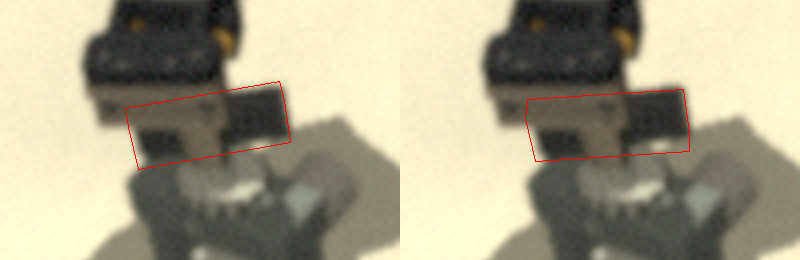

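The outlines agree: about 41° at the last look and about 50° now. Continuing.

arm_command:
  targets:
    - [0,0,0,0,0,0.021,0]
    - [0,0,0,0,0,0.021,0]
    - [0,0,0,0,0,0.021,0]
    - [0,0,0,0,0,0.021,0]
    - [0,0,0,0,0,0.021,0]
    - [0,0,0,0,0,0.021,0]
    - [0,0,0,0,0,0.021,0]
    - [0,0,0,0,0,0.021,0]
    - [0,0,0,0,0,0.021,0]
    - [0,0,0,0,0,0.021,0]
    - [0,0,0,0,0,0.021,0]
    - [0,0,0,0,0,0.021,0]
    - [0,0,0,0,0,0.021,0]
    - [0,0,0,0,0,0.021,0]
    - [0,0,0,0,0,0.021,0]
    - [0,0,0,0,0,0.021,0]
    - [0,0,0,0,0,0.021,0]
    - [0,0,0,0,0,0.021,0]
    - [0,0,0,0,0,0.021,0]
    - [0,0,0,0,0,0.021,0]

```text
time_s: 18.9
ee_pos: [0.5035, 0.2171, 0.2524]
eef_rot: [-0.002, 0.923, 0.386, 0.001]
force: [-2.6, 11.0, 0.7]
width: 0.211
```

```bash
python3 -c "
from h import *
M,s=show('pics/b8.png');over('pics/b8.png','pics/b8o.png',(56,66))"
```

```text
18.9 [0.5035 0.2171 0.2524] xyaw 45.36 z [ 6.0e-04  4.3e-03 -1.0e+00] q [ 0.185  0.132  1.729  0.004  1.28  -0.608] F [-2.6 11.   0.7] [1.66 0.42 1.19] w 0.211
```

View pics/b8o.png

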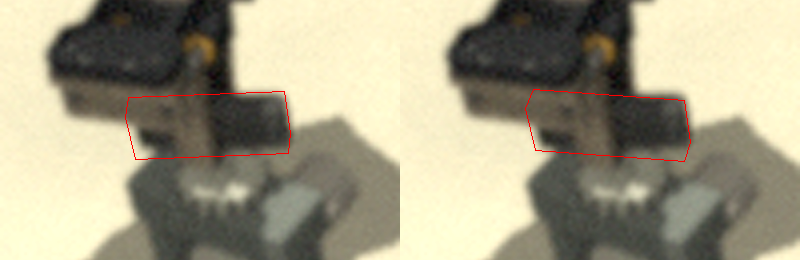

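arm_command:
  targets:
    - [0,0,0,0,0,0.021,0]
    - [0,0,0,0,0,0.021,0]
    - [0,0,0,0,0,0.021,0]
    - [0,0,0,0,0,0.021,0]
    - [0,0,0,0,0,0.021,0]
    - [0,0,0,0,0,0.021,0]
    - [0,0,0,0,0,0.021,0]
    - [0,0,0,0,0,0.021,0]
    - [0,0,0,0,0,0.021,0]
    - [0,0,0,0,0,0.021,0]
    - [0,0,0,0,0,0.021,0]
    - [0,0,0,0,0,0.021,0]
    - [0,0,0,0,0,0.021,0]
    - [0,0,0,0,0,0.021,0]
    - [0,0,0,0,0,0.021,0]
    - [0,0,0,0,0,0,0]

```text
time_s: 20.6
ee_pos: [0.5037, 0.2174, 0.2524]
eef_rot: [-0.002, 0.95, 0.312, 0.001]
force: [-1.6, 11.7, -0.8]
width: 0.204
```

```bash
python3 -c "
from h import *
M,s=show('pics/b9.png');over('pics/b9.png','pics/b9o.png',(66,76))"
```

```text
20.6 [0.5037 0.2174 0.2524] xyaw 36.33 z [ 0.0012  0.0051 -1.    ] q [ 0.185  0.132  1.728  0.005  1.279 -0.45 ] F [-1.6 11.7 -0.8] [1.83 0.22 1.11] w 0.204
```

View pics/b9o.png

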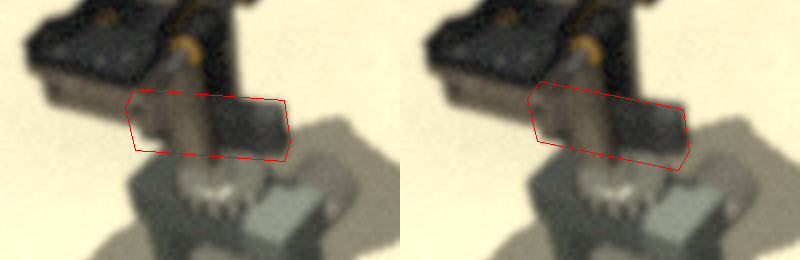

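By width the handle is near 72°, and the outlines (66 and 76) bracket it. Opening now.

arm_command:
  targets:
    - [0,0,0,0,0,0,1]
    - [0,0,0,0,0,0,1]
    - [0,0,0,0,0,0,1]
    - [0,0,0,0,0,0,1]
    - [0,0,0,0,0,0,1]
    - [0,0,0,0,0,0,1]
    - [0,0,0,0,0,0,1]
    - [0,0,0,0,0,0,1]

```text
time_s: 21.5
ee_pos: [0.5036, 0.2153, 0.2523]
eef_rot: [0.0, 0.95, 0.312, 0.0]
force: [-0.2, 0.4, 0.4]
width: 0.877
```

```bash
python3 -c "
from h import *
M,s=show('pics/c0.png');over('pics/c0.png','pics/c0o.png',(66,76))"
```

```text
21.5 [0.5036 0.2153 0.2523] xyaw 36.35 z [ 1.e-04 -0.e+00 -1.e+00] q [ 0.183  0.132  1.729 -0.     1.281 -0.451] F [-0.2  0.4  0.4] [-0.05  0.06 -0.05] w 0.877
```

View pics/c0o.png

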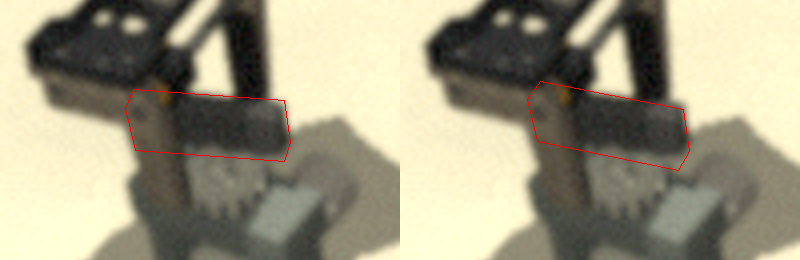

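arm_command:
  targets:
    - [0,0,-0.03,0,0,0,1]
    - [0,0,-0.06,0,0,0,1]
    - [0,0,-0.06,0,0,0,1]
    - [0,0,-0.04,0,0,0,1]
    - [0.041,-0.056,0,0,0,0,1]
    - [0.041,-0.056,0,0,0,0,1]
    - [0.041,-0.056,0,0,0,0,1]
    - [0.041,-0.056,0,0,0,0,1]
    - [0.041,-0.056,0,0,0,0,1]
    - [0.041,-0.056,0,0,0,0,1]
    - [0,0,0,0,0,0,1]

```text
time_s: 22.7
ee_pos: [0.5016, 0.4693, 0.3645]
eef_rot: [-0.001, 0.949, 0.314, -0.001]
force: [0.6, -0.7, -0.5]
width: 0.996
```

```bash
python3 - <<'E'
from h import *
s=get_state();print(s["time_s"],s["ee_pos"],s["force"].round(1))
out=[];ims={n:camera(n) for n in C}
for n in C: cv2.imwrite(f"pics/{n}_d.png",ims[n])
for n,(u,v) in {"top":(190,190),"side":(225,110)}.items():
    for k in (66,78):
        z=cv2.convertScaleAbs(cv2.resize(ims[n][v:v+60,u:u+50],None,fx=4,fy=4,interpolation=cv2.INTER_CUBIC),alpha=1.6)
        h=cv2.convexHull(((proj(n,box(.5032,.2148,np.radians(26.5-k)))-[u,v]+.5)*4).astype(np.int32));cv2.polylines(z,[h],True,(0,0,255),1);out.append(z)
cv2.imwrite("pics/d0.png",np.hstack(out))
E
```

```text
22.7 [0.501552   0.46928798 0.36449652] [ 0.6 -0.7 -0.5]
```

View pics/d0.png

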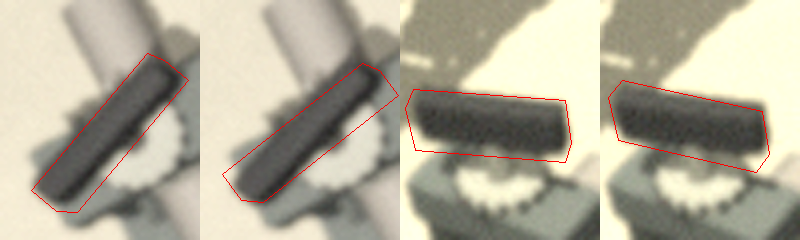

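View pics/top_d.png

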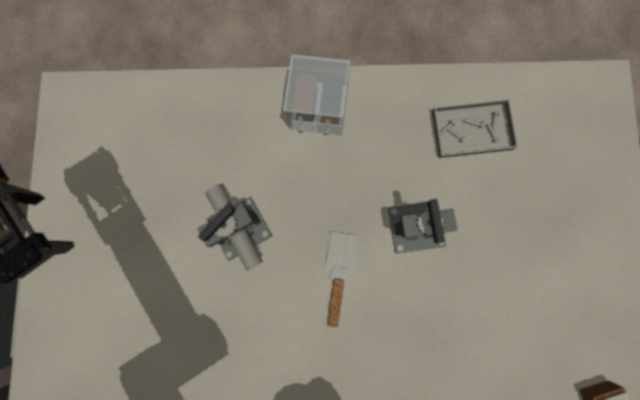

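```bash
python3 - <<'E'
from h import *
# orientation of the dark bar per view by PCA of dark pixels, back to plane z=.19; also silhouette fit, before vs after
from scipy.optimize import differential_evolution
win={"top":(185,170),"side":(210,115)}
def soft(n,p):
    u,v=win[n];m=np.zeros((880,800),np.uint8)
    h=cv2.convexHull(np.round(((proj(n,box(p[0],p[1],p[2],L=.078,W=.014,H=.026))-[u,v]+.5)*8)).astype(np.int32));cv2.fillConvexPoly(m,h,255)
    return cv2.resize(m,(100,110),interpolation=cv2.INTER_AREA)/255.
for suf,y0 in(("0",26.5),("_d",-44)):
  G={n:cv2.cvtColor(cv2.imread(f"pics/{n}{suf}.png"),cv2.COLOR_BGR2GRAY).astype(float)[win[n][1]:win[n][1]+110,win[n][0]:win[n][0]+100] for n in C}
  reg={n:cv2.dilate((soft(n,[.503,.2148,np.radians(y0)])>0).astype(np.uint8),np.ones((7,7)))>0 for n in C}
  for ns in(["top","side"],["top"],["side"]):
    f=lambda p:sum(np.corrcoef(np.minimum(G[n],75)[reg[n]],soft(n,p)[reg[n]])[0,1] for n in ns)
    r=differential_evolution(f,[(.495,.511),(.207,.223),(np.radians(y0-15),np.radians(y0+15))],seed=1)
    print(suf,ns,r.x.round(4),np.degrees(r.x[2]).round(1),r.fun.round(3))
E
```

```text
0 ['top', 'side'] [0.5036 0.2143 0.5005] 28.7 -1.625
0 ['top'] [0.5024 0.2142 0.4825] 27.6 -0.842
0 ['side'] [0.5054 0.2167 0.5513] 31.6 -0.806
_d ['top', 'side'] [ 0.5048  0.2154 -0.7495] -42.9 -1.645
_d ['top'] [ 0.5059  0.2151 -0.7389] -42.3 -0.838
_d ['side'] [ 0.5046  0.2163 -0.7675] -44.0 -0.825
```

Measured turn: 71.6° from both views together (69.9° from the top alone, 75.6° from the side alone). In the top view the empty clamp's bar is unchanged at (435,220) and the arm is clear of everything. Handing in.

```bash
python3 -c "
from plant import *
print(close_job())"
```

```text
the job is handed in; nothing more can be done
None
```

I turned the pipe clamp's handle three clicks clockwise, let go and handed the job in at about 23 s of the 32 s. I moved the arm clear first.

**Last checks:**
- **Turn:** outlines fitted to the bar before and after give 71.6° with both cameras together. The top view alone gives 69.9° and the side view 75.6°. All three are within the 62–82° allowed, and well short of the fourth click.
- **Empty clamp:** its handle looks unchanged in the last top picture, and I never went near it.
- **Robot:** the wrist force was about zero after release, with the gripper open, up and to the side.

**What disagreed:**
- **First turn failed:** at about 57°/s the jaws skewed on the bar and the handle moved only about 8°.
- **Stiffer than described:** the handle dragged with about 1.1 N·m at 5–6°/s, against the 0.08 N·m plus light drag stated. I opened, gripped again and turned slowly. The jaws stayed skewed 6–10°, which I allowed for.
- **Settling not seen:** when I let go after the first try, about 8° off the start click, the handle did not visibly spring back within 0.7 s. I can't confirm a click snap at the end, only that the handle rests within about 4° of the third click. I took only one picture after moving clear, so I did not measure that the handle had stopped moving.

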